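Shim the rocking comparator stand on the goldsmith's bench

TASK

The dial-gauge stand rocks because the foot under its yellow-dotted corner has lost its rubber pad. With the fingertips, push the wooden wedge along the bench, thin end first, under that foot until it is snug and the stand is still level, then press down firmly on the yellow dot (about 10 N) to check that the corner no longer gives. Only push and press: do not lift the wedge or the stand, do not shove the stand out of its place, leave the other things on the bench alone, and finish clear of everything.

Things in the scene. Friction and masses are not known exactly. Their poses are not given: they have to be found in the camera images.
- stand: Loose comparator stand, 2.8 kg: square grey plate 170 x 170 mm, top 36 mm and underside 16 mm above the bench; column (22 mm across, 226 mm high) at one corner. Origin: on the bench under the plate's centre; x along the diagonal, from the dotted corner (x = -120 mm) to the column's corner. It stands level on three black rubber feet, 95 mm from the centre; slides if pushed with some 20 N.
- stub (a point): Centre of the underside of the bare brass stub (round, 24 mm across) that is the bad foot: straight below the yellow dot, 95 mm from the stand's centre, 9 mm above the bench while the stand is level. Hidden from above by the plate. With nothing under it, a press of 4 to 6 N on the dot tips the stand until the stub meets the bench (0.09 rad).
- dot (a point): Centre of the yellow dot, 18 mm across, on top of the base plate at the corner farthest from the column, 37 mm above the bench, straight above the stub. The place to press, with about 10 N (over 7 N counts), for half a second.
- wedge: Loose wooden wedge, 60 g, 100 x 40 mm, flat below, 3 mm high at the thin end, straight slope to 21 mm at the square thick end. Origin: centre of underside; x to the thin end (+50 mm). It starts before the dotted corner, roughly aimed at the stub; slides at under 1 N; touches the stub when the stub's centre is at its x = +29 mm, then resists over 4 N, lifts 0.18 mm per mm, and stays by friction.
- jar: a small closed green glass jar with a white cap, 48 mm across and 55 mm tall. Not part of the job; leave it alone. Origin: centre of its underside.
- lid: a loose blue plastic disc, 60 mm across and 12 mm thick. Not part of the job; leave it alone. Origin: centre of its underside.
- bench_block: a square steel block, 55 x 55 x 22 mm. Not part of the job; leave it alone. Origin: centre of its underside.
- collar: a brass ring, 40 mm across and 16 mm high. Not part of the job; leave it alone. Origin: centre of its underside.
- solder_block: a pale soldering block, 75 x 100 x 26 mm. Not part of the job; leave it alone. Origin: centre of its underside.
- screwdriver: a screwdriver with a green handle, 150 mm long, lying on the bench. Not part of the job; leave it alone. Its x axis runs from the handle to the tip.
- tweezers: steel tweezers, 120 mm long and 6 mm high, lying flat. Not part of the job; leave it alone. Origin: centre of its underside.
Mind the look-alikes: they are no part of the job. Several things have the shape of the stand; the one meant has the colours described above. Several things look just like the wedge: the one meant starts nearest to the robot's base.

How it is judged:
On the way, in this order (a step that is already met when the one before it is completed fails the run):
1. the wedge is pushed in under the bare foot, with the stand level (x of stub in the frame of wedge between 0.006 and 0.038 m and y of stub in the frame of wedge between -0.02 and 0.02 m and angle between stand's own z axis and vertical below 0.018 rad), for 0.2 s.
2. the fingers press on the dotted corner with more than 7 N and it does not give (all of step 1 and contact force between the fingers and stand above 7 N and horizontal distance between the grasp point and dot below 0.035 m), for 0.2 s.
At the end, for the whole second after the job is handed in: Wedge flat on the bench under the stub (stub centre 6 to 38 mm ahead of the wedge's middle, within 20 mm of its centre line), stand level within 0.018 rad and the stub within 20 mm of its first place, after a press of over 7 N for 0.2 s within 35 mm of the dot; all at rest (all of step 1 and angle between wedge's own z axis and vertical below 0.04 rad and distance of stub from where it was at the start of the episode below 0.02 m and height (world z) of wedge below 0.004 m and linear speed of each of stand, wedge below 0.01 m/s); the robot touches nothing.
It fails at once if the wedge is lifted off the bench or tipped over (height (world z) of wedge above 0.008 m or angle between wedge's own z axis and vertical above 0.2 rad).
It fails at once if the stand is lifted, overturned or shoved 25 mm from its place (height (world z) of stand above 0.012 m or angle between stand's own z axis and vertical above 0.15 rad or distance of stand from where it was at the start of the episode above 0.025 m).
It fails at once if another thing on the bench is disturbed by more than 20 mm (distance of any of jar, lid, bench_block, collar, solder_block, screwdriver, tweezers from where it was at the start of the episode above 0.02 m).
It also fails if it takes over 61 s, if anything falls off the work surface, if the arm or the gripper's body presses on something with over 40 N, if the wrist force passes 120 N, or if a joint passes its speed limit or range.

ROBOT

A 6-joint arm with a two-finger parallel gripper is mounted at the origin on the work surface. World frame = base frame: x ahead of the robot, y to its left, z up, the work surface at z = 0. Lengths are in m, angles in rad, forces in N, time in s.
With the tool pointing down it reaches from about 0.35 to 0.725 m from the base axis. Payload 4.3 kg.
Tool frame: the origin (TCP) lies between the finger pads; the fingertips stand tcp_to_tips ahead of it and the grasp point (between the pads) lies 8 mm behind it (tcp_to_tips is the distance from the TCP to the fingertips, in m); z points along the fingers, y is the line along which they close (so a half turn about z gives the same grasp; the last joint's range is limited). The gripper opens to 85 mm and grips with 20 to 120 N. Pads are 22 mm wide; open, the fingers measure 114 mm over their backs; the gripper's body (76 mm by 85 mm) begins 54 mm behind the grasp point. The pads swing forward as they close: fully open they stand 13 mm farther back than shut.
Start: joints at [-1.451, 0.377, 0.081, 1.274, 0, 1.46], TCP at [0.131, -0.56, 0.242] pointing down, gripper open.
Joint ranges: [-2.72, 2.72], [-0.84, 1.66], [-1.02, 1.22], [-1.77, 2.12], [-1.37, 1.28], [-3.14, 3.14]. Speed limits (rad/s): [2.57, 2.57, 3.14, 3.14, 3.14, 3.14].

INTERFACE

Orientations are given as [roll, pitch, yaw] about the fixed x, y, z axes, in that order (R = Rz(yaw) Ry(pitch) Rx(roll)).
In Python, from plant import * gives the robot as it stands.
- The arm moves only by the tool jog_arm, never from a script. Its argument "increments" is a list of rows, each a list of 7 numbers: the turn, a rotation vector about the tool's x, y, z normalised to -1 to 1, where 1 is 180 degrees, then the shift along the tool's x, y, z normalised to -1 to 1, where 1 is 0.8 m, then the finger opening in mm, from 0 to 85.4. In form: [[rx, ry, rz, tx, ty, tz, hand], ...]. A call has 1 to 10 rows; each row is the pose to reach, as a shift and turn from the pose commanded when the call began, along the tool's axes at that moment, turning the shorter way round; what a row does not reach only later rows make up. A row lasts 1/12 s, in which the tool goes at most 41.7 mm and 7.16 degrees, less where a joint would pass 70% of its speed; a pose out of reach is approached as far as the arm can. A call with a number of a shift or a turn outside -1 to 1 is refused whole. A call with a gripper value outside its range is refused whole. The fingers move at their own pace and stop on an object; "grip_force" is the grip in N (left out, the last holds). Time passes only in rows, so rows that repeat a pose let the fingers close. It gives the time, the measured TCP pose, the force, the opening and the grip force at its end, in the units of the state.
- read_state(): the state, without advancing time (a new reading comes with each control period).
- snapshot(name): name is "side" or "top" or "wrist"; returns the picture (420x560x3 uint8, blue, green, red); there is no depth.
- get_calibration(name): a dict with "fx", "fy", "cx", "cy" (pixels), "D" ([k1, k2, p1, p2, k3] as OpenCV has them; the pictures are not rectified), "pose" (4x4, takes a point from camera to world coordinates). Camera axes: x right, y down, z forward; pixel columns grow to the right and rows downward; lengths in m; the calibration is good to about 2 mm. A picture is of the moment at which its call begins: read the wrist's pose just before it. get_calibration takes no time and is no camera call; for the wrist camera it gives the pose at the moment of the call.
- sign_off(): hands the job in; it is judged then, once.
The state is a dict: "t": time; "joints": joint angles; "qd": joint speeds; "tau": joint torques, N m; "position": TCP position; "eef_rot": TCP orientation; "contact_force": force on the tool from outside, world axes, zero at the start; "wrist_torque": the same for the moment, N m; "width": finger opening in m; "grip_force": force on a finger pad.
Only numpy, scipy, OpenCV 4.12 (cv2) and the standard library are available. Lean on these libraries where they do the work, as an engineer would, in place of code of your own. Each camera call takes 0.05 s, during which the arm holds its last target. There are 200 camera calls.

## Working session

There is one attempt and no reset: what is moved stays moved. The work goes in short steps, Python scripts to look and compute and a tool call to move; the robot and the scene stay as the last step left them, time stands still between calls to the robot, and variables do not carry over. Pictures are saved under pics/ and viewed, at most 10 in all, crops included, and the job is handed in when it is done.

Besides the shell and the picture viewer there is one more tool, called after "Emit:" as name(argument=value, ...), one argument or row to a line, values as JSON. jog_arm: Moves the arm, as the interface text tells. Its arguments: {"type":"object","properties":{"increments":{"type":"array"},"grip_force":{"type":"number"}},"required":["increments"]}

```bash
mkdir -p pics; python3 - <<'E'
from plant import *
import cv2
s=read_state(); print({k:s[k] for k in('t','position','eef_rot','contact_force','width')})
try: print(tcp_to_tips)
except Exception as e: print(e)
for n in('top','side'):
    cv2.imwrite(f'pics/{n}0.png',snapshot(n)); c=get_calibration(n); print(n,c)
E
```

```text
{'t': 0.0, 'position': array([ 0.13092219, -0.55926461,  0.24136315]), 'eef_rot': array([-3.13958886e+00, -2.48245108e-04,  2.29801710e-01]), 'contact_force': array([-0.53624666, -0.67644428, -0.1949686 ]), 'width': 0.08560902600969243}
0.011
top {'fx': 433.05930573559624, 'fy': 433.05930573559624, 'cx': 281.17232425120903, 'cy': 207.14479259127972, 'D': array([-0.1011476,  0.       ,  0.       ,  0.       ,  0.       ]), 'pose': array([[-0.02218551, -0.98530242,  0.16937221,  0.40507043],
       [-0.99957057,  0.0251048 ,  0.01511368, -0.02311814],
       [-0.0191436 , -0.16896417, -0.98543626,  1.06159848],
       [ 0.        ,  0.        ,  0.        ,  1.        ]])}
side {'fx': 417.9987685512649, 'fy': 417.9987685512649, 'cx': 279.7813361505936, 'cy': 210.24197310189095, 'D': array([-0.02328874,  0.        ,  0.        ,  0.        ,  0.        ]), 'pose': array([[ 0.99625937, -0.06205202,  0.06013999,  0.52487338],
       [-0.08565844, -0.61735435,  0.78200782, -0.68666553],
       [-0.01139748, -0.78423412, -0.62036034,  0.60342722],
       [ 0.        ,  0.        ,  0.        ,  1.        ]])}
```

```bash
ls
```

```text
(no output)
```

View pics/top0.png

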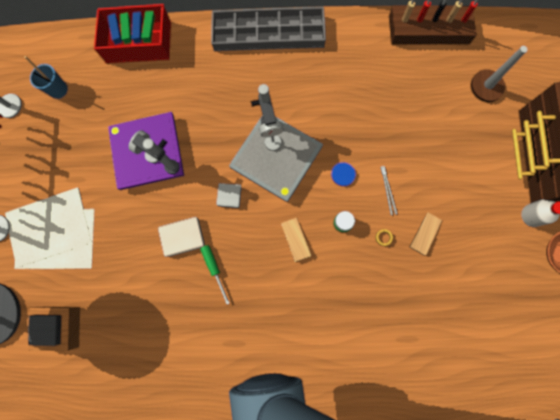

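View pics/side0.png

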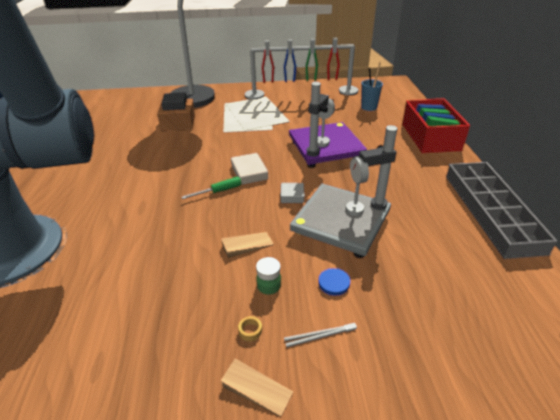

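The top view shows the grey stand with its dot at (285,191), the wedge at (296,240), its look-alike at (426,234), and the jar at (345,221) near the wedge. The side view has the dot at (301,221) and the wedge at (247,243). Next I'll measure these.

```bash
cat > h.py <<'E'
from plant import *
import cv2, numpy as np
def ray(n,px,z,c=None):
    c=c or get_calibration(n); K=np.array([[c['fx'],0,c['cx']],[0,c['fy'],c['cy']],[0,0,1]])
    u=cv2.undistortPoints(np.float64(px).reshape(-1,1,2),K,c['D']).reshape(-1,2)
    d=np.c_[u,np.ones(len(u))]@c['pose'][:3,:3].T; o=c['pose'][:3,3]
    return o+d*((z-o[2])/d[:,2])[:,None]
def blob(im,lo,hi,seed):
    m=cv2.inRange(cv2.cvtColor(im,cv2.COLOR_BGR2HSV),lo,hi)
    n,l,s,ce=cv2.connectedComponentsWithStats(m)
    i=1+np.argmin([np.hypot(*(q-seed)) for q in ce[1:]]+[]) if n>1 else 0
    return (l==i).astype(np.uint8),ce[i],s[i]
E
python3 - <<'E'
from h import *
np.set_printoptions(precision=4,suppress=True)
for n,sd,sw in(('top',(285,191),(296,240)),('side',(301,221),(247,243))):
    im=cv2.imread(f'pics/{n}0.png'); hsv=cv2.cvtColor(im,cv2.COLOR_BGR2HSV)
    print(n,'dot hsv',hsv[sd[1],sd[0]],'wedge',hsv[sw[1],sw[0]],'bench',hsv[300,330])
    m,c,s=blob(im,(22,120,150),(35,255,255),sd); print(c,s,ray(n,c,.037))
a=cv2.imread('pics/top0.png')[170:290,220:380]; b=cv2.imread('pics/side0.png')[190:310,190:350]
cv2.imwrite('pics/c.png',np.vstack([cv2.resize(q,None,fx=5,fy=5,interpolation=cv2.INTER_CUBIC)[:300 if 0 else 600] for q in(a,)]))
cv2.imwrite('pics/d.png',cv2.resize(b,None,fx=5,fy=5,interpolation=cv2.INTER_CUBIC))
E
```

```text
top dot hsv [ 30 226 228] wedge [ 17 130 225] bench [ 14 173 167]
[284.3333 191.    ] [281 188   8   7  42] [[ 0.6206 -0.0159  0.037 ]]
side dot hsv [ 30 147 245] wedge [ 18 109 237] bench [ 13 154 185]
[300.     220.8621] [297 219   7   5  29] [[ 0.6192 -0.013   0.037 ]]
```

View pics/c.png

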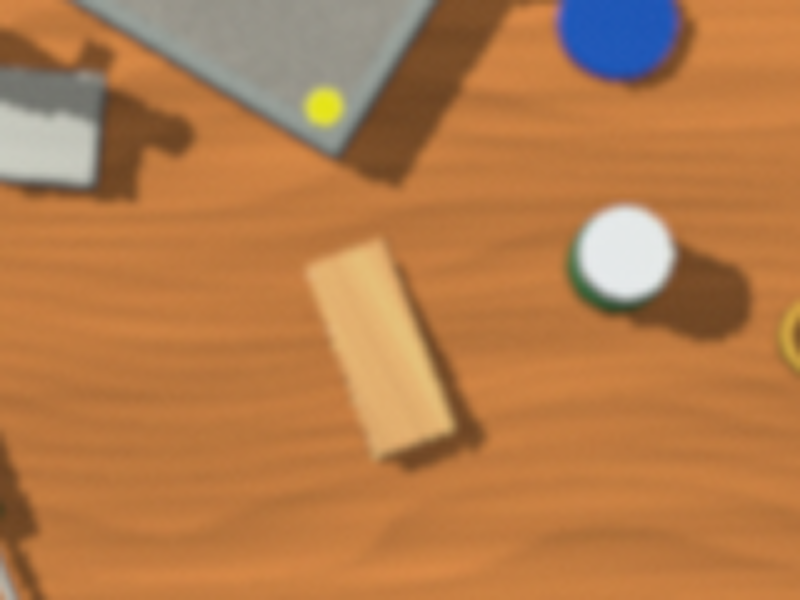

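View pics/d.png

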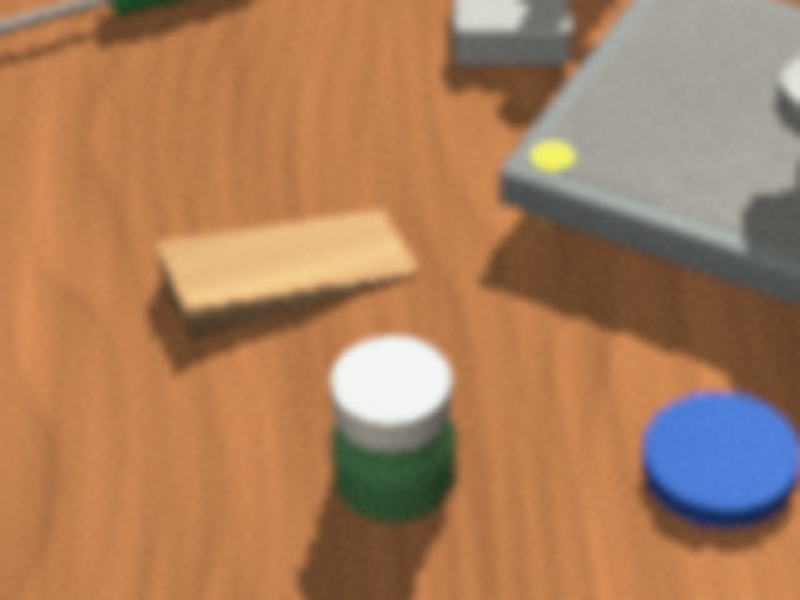

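The crops show the thin end facing the stand. The wedge is a bit yawed and the jar is clear to its right. I'll compute its pose from the corners.

```bash
python3 - <<'E'
from h import *
np.set_printoptions(precision=4,suppress=True)
T=np.array([(305,268),(382,238),(376,460),(455,430)])/5-.4+(220,170)
S=np.array([(388,210),(415,268),(158,243),(190,310)])/5-.4+(190,190)
for n,P in(('top',T),('side',S)):
    a=ray(n,P[:2],.003).mean(0); b=ray(n,P[2:],.021).mean(0)
    d=a-b; print(n,a,b,(a+b)/2,np.hypot(*d[:2]),'yaw',np.arctan2(d[1],d[0]))
C=ray('top',[(230,163),(322,150),(287,197)],.036); print(C, 'ctr',C[:2].mean(0))
print('jar',ray('top',[(344.5,221)],.055),ray('side',[(268.5,267)],.055))
print(ray('top',[(218,200),(240,207),(241,185)],.022))
E
```

```text
top [ 0.5539 -0.0238  0.003 ] [ 0.4578 -0.0559  0.021 ] [ 0.5058 -0.0398  0.012 ] 0.10132927340058011 yaw 0.32257339001700475
side [ 0.5539 -0.0207  0.003 ] [ 0.4591 -0.0543  0.021 ] [ 0.5065 -0.0375  0.012 ] 0.10057833806723893 yaw 0.3399040444780695
[[ 0.6946  0.1159  0.036 ]
 [ 0.7214 -0.111   0.036 ]
 [ 0.6058 -0.022   0.036 ]] ctr [0.708  0.0025 0.036 ]
jar [[ 0.5413 -0.1554  0.055 ]] [[ 0.5436 -0.158   0.055 ]]
[[0.6055 0.1475 0.022 ]
 [0.5867 0.0934 0.022 ]
 [0.6416 0.0906 0.022 ]]
```

Emit:
jog_arm(
  increments=[
    [0,0,-0.032,0.502,-0.516,0.1,15],
    [0,0,-0.032,0.502,-0.516,0.1,15],
    [0,0,-0.032,0.502,-0.516,0.1,15],
    [0,0,-0.032,0.502,-0.516,0.1,15],
    [0,0,-0.032,0.502,-0.516,0.1,15],
    [0,0,-0.032,0.502,-0.516,0.1,15],
    [0,0,-0.032,0.502,-0.516,0.1,15],
    [0,0,-0.032,0.502,-0.516,0.1,15],
    [0,0,-0.032,0.502,-0.516,0.1,15],
    [0,0,-0.032,0.502,-0.516,0.1,15],
  ],
)

```text
t: 0.93
position: [0.3441, -0.2043, 0.1846]
eef_rot: [-3.142, 0.0, 0.33]
contact_force: [0.6, 0.4, -0.1]
width: 0.0144
grip_force: 0.0
```

Emit:
jog_arm(
  increments=[
    [0,0,0,0.156,-0.13,0.1,15],
    [0,0,0,0.156,-0.13,0.1,15],
    [0,0,0,0.156,-0.13,0.1,15],
    [0,0,0,0.156,-0.13,0.1,15],
    [0,0,0,0.156,-0.13,0.1,15],
    [0,0,0,0.156,-0.13,0.1,15],
    [0,0,0,0.156,-0.13,0.1,15],
    [0,0,0,0.156,-0.13,0.1,15],
  ],
)

```text
t: 1.6
position: [0.4279, -0.068, 0.1052]
eef_rot: [3.141, 0.0, 0.33]
contact_force: [-0.7, 0.1, -0.2]
width: 0.0147
grip_force: 0.0
```

```bash
python3 - <<'E'
from h import *
s=read_state(); print(s['position'],s['eef_rot'])
c=get_calibration('wrist'); im=snapshot('wrist'); cv2.imwrite('pics/w1.png',im); np.save('w1.npy',c,allow_pickle=True)
# where I believe things are, in pixels
K=np.array([[c['fx'],0,c['cx']],[0,c['fy'],c['cy']],[0,0,1]]); Ti=np.linalg.inv(c['pose'])
P=np.float64([(.554,-.0225,.003),(.4585,-.055,.021),(.620,-.0145,.037)])
print(cv2.projectPoints(P,cv2.Rodrigues(Ti[:3,:3])[0],Ti[:3,3],K,c['D'])[0].reshape(-1,2))
E
```

```text
[ 0.42785958 -0.06804017  0.10517326] [3.14119264e+00 4.70204504e-04 3.29783428e-01]
[[ 279.27232051    8.67352678]
 [ 279.46808903  175.01990074]
 [ 308.238143   -181.45420212]]
```

View pics/w1.png

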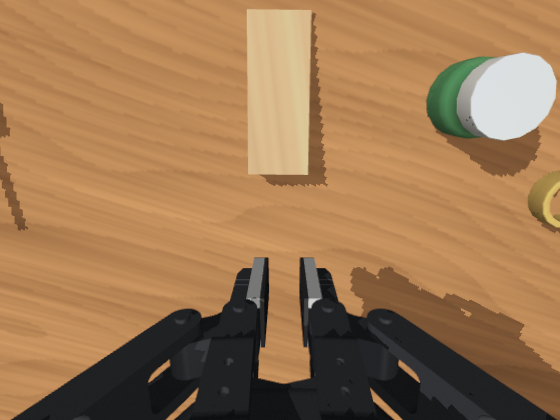

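The wrist view matches my estimates: thick end at (278,175), thin end at (279,9), and the wedge is square to the fingers. I'll lower behind it.

Emit:
jog_arm(
  increments=[
    [0,0,0,0,-0.003,0.05,15],
    [0,0,0,0,-0.003,0.09,15],
    [0,0,0,0,-0.003,0.109,15],
    [0,0,0,0,-0.003,0.109,15],
    [0,0,0,0,-0.003,0.109,15],
    [0,0,0,0,-0.003,0.109,15],
  ],
)

```text
t: 2.15
position: [0.4284, -0.0663, 0.0191]
eef_rot: [3.14, -0.002, 0.329]
contact_force: [-0.2, -0.9, -0.0]
width: 0.0149
grip_force: 0.0
```

Emit:
jog_arm(
  increments=[
    [0,0,0,0.012,0,0,15],
    [0,0,0,0.022,0,0,15],
    [0,0,0.004,0.032,0,0,15],
    [0,0,0.01,0.042,0,0,15],
    [0,0,0.017,0.052,0,0,15],
    [0,0,0.024,0.062,0,0,15],
    [0,0,0.032,0.072,0,0,15],
    [0,0,0.041,0.082,0,0,15],
    [0,0,0.041,0.09,0.0,0,15],
    [0,0,0.041,0.09,0.0,0,15],
  ],
)

```text
t: 2.98
position: [0.4982, -0.0415, 0.0184]
eef_rot: [3.141, -0.003, 0.203]
contact_force: [0.5, 0.5, -0.1]
width: 0.0148
grip_force: 0.0
```

```bash
python3 - <<'E'
from h import *
s=read_state(); print(s['position'],s['eef_rot'],s['contact_force'])
im=snapshot('wrist'); t=snapshot('top')[150:270,220:380]
cv2.imwrite('pics/e.png',np.hstack([cv2.resize(im,(400,300)),cv2.resize(t,(400,300),interpolation=cv2.INTER_CUBIC)]))
E
```

```text
[ 0.49817259 -0.04152413  0.01841969] [ 3.14056058e+00 -2.88603437e-03  2.03129798e-01] [ 0.47521326  0.49079469 -0.09648783]
```

View pics/e.png

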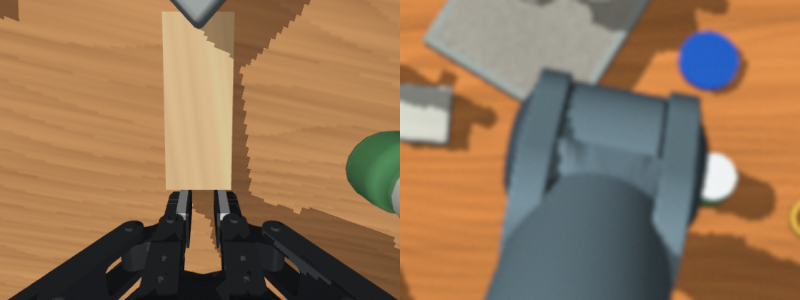

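The plate corner sits on the wedge's centre line, and the wedge is square against the fingers. Pushing on.

Emit:
jog_arm(
  increments=[
    [0,0,0,0.008,0,0,15],
    [0,0,0,0.016,-0.001,0,15],
    [0,0,0,0.024,-0.001,0,15],
    [0,0,0,0.03,-0.002,0,15],
    [0,0,0,0.034,-0.002,0,15],
    [0,0,0,0.034,-0.002,0,15],
  ],
)

```text
t: 3.58
position: [0.5229, -0.0348, 0.0178]
eef_rot: [3.141, -0.001, 0.202]
contact_force: [0.4, -0.7, 0.6]
width: 0.015
grip_force: 0.0
```

Emit:
jog_arm(
  increments=[
    [0,0,0,0.003,0,0,15],
    [0,0,0,0.005,0,0,15],
    [0,0,0,0.005,0,0,15],
  ],
)

```text
t: 3.83
position: [0.5259, -0.034, 0.0178]
eef_rot: [3.141, -0.0, 0.202]
contact_force: [-0.1, -0.9, 0.1]
width: 0.0149
grip_force: 0.0
```

Emit:
jog_arm(
  increments=[
    [0,0,0,0.003,0,0,15],
    [0,0,0,0.005,0,0,15],
    [0,0,0,0.005,0,0,15],
  ],
)

```text
t: 4.08
position: [0.5301, -0.0333, 0.0178]
eef_rot: [3.141, -0.0, 0.202]
contact_force: [-0.5, -0.1, -0.0]
width: 0.015
grip_force: 0.0
```

Emit:
jog_arm(
  increments=[
    [0,0,0,0.0025,0,0,15],
    [0,0,0,0.0025,0,0,15],
    [0,0,0,0.0025,0,0,15],
  ],
)

```text
t: 4.33
position: [0.5318, -0.0329, 0.0178]
eef_rot: [3.141, -0.0, 0.202]
contact_force: [-0.4, 0.4, -0.2]
width: 0.0152
grip_force: 0.0
```

Emit:
jog_arm(
  increments=[
    [0,0,0,0.0025,0,0,15],
    [0,0,0,0.0025,0,0,15],
    [0,0,0,0.0025,0,0,15],
  ],
)

```text
t: 4.58
position: [0.5331, -0.0325, 0.0177]
eef_rot: [3.142, 0.001, 0.201]
contact_force: [-2.5, -0.4, 2.2]
width: 0.0149
grip_force: 1.1
```

Emit:
jog_arm(
  increments=[
    [0,0,0,0.0025,0,0,15],
    [0,0,0,0.0025,0,0,15],
    [0,0,0,0.0025,0,0,15],
  ],
)

```text
t: 4.83
position: [0.5336, -0.0323, 0.0175]
eef_rot: [3.141, 0.004, 0.201]
contact_force: [-6.0, -1.6, 3.8]
width: 0.0152
grip_force: 3.0
```

Emit:
jog_arm(
  increments=[
    [0,0,0,0.002,0,0,15],
    [0,0,0,0.002,0,0,15],
    [0,0,0,0.002,0,0,15],
  ],
)

```text
t: 5.08
position: [0.5339, -0.0322, 0.0173]
eef_rot: [3.141, 0.006, 0.201]
contact_force: [-8.1, -2.2, 6.3]
width: 0.0152
grip_force: 4.3
```

```bash
python3 - <<'E'
from h import *
s=read_state(); print(s['position'],s['eef_rot'],s['contact_force'])
im=snapshot('wrist'); t=snapshot('side')[170:290,200:420]
cv2.imwrite('pics/f.png',np.hstack([cv2.resize(im,(360,270)),cv2.resize(t,(440,270),interpolation=cv2.INTER_CUBIC)]))
E
```

```text
[ 0.53391899 -0.03216586  0.01732071] [3.14122347 0.00600639 0.20099968] [-8.09470616 -2.23440201  6.26198806]
```

View pics/f.png

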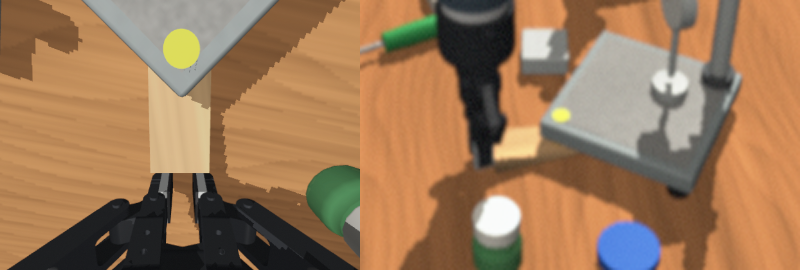

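The dot is centred over the wedge's centre line, and the wedge is under the foot with about 8 N of resistance. I'll take it a little further, easing the downward force.

Emit:
jog_arm(
  increments=[
    [0,0,0,0.0015,0,-0.001,15],
    [0,0,0,0.0025,0,-0.002,15],
    [0,0,0,0.0025,0,-0.002,15],
    [0,0,0,0.0025,0,-0.002,15],
  ],
)

```text
t: 5.52
position: [0.5344, -0.0316, 0.0176]
eef_rot: [-3.141, 0.009, 0.201]
contact_force: [-7.9, -3.3, 0.5]
width: 0.0146
grip_force: 4.0
```

Emit:
jog_arm(
  increments=[
    [0,0,0,0.0025,0,0,15],
    [0,0,0,0.0025,0,0,15],
    [0,0,0,0.0025,0,0,15],
    [0,0,0,0.0025,0,0,15],
  ],
)

```text
t: 5.85
position: [0.5347, -0.0315, 0.0175]
eef_rot: [-3.141, 0.012, 0.201]
contact_force: [-11.4, -2.5, 4.3]
width: 0.0147
grip_force: 6.1
```

Emit:
jog_arm(
  increments=[
    [0,0,0,-0.02,0,0,15],
    [0,0,0,-0.05,0,0,15],
    [0,0,0,-0.06,0,0,15],
    [0,0,0,-0.06,0,-0.04,15],
    [0,0,0,-0.06,0,-0.08,15],
    [0,0,0,-0.06,0,-0.13,0],
    [0,0,0,-0.06,0,-0.13,0],
    [0,0,0,-0.06,0,-0.13,0],
    [0,0,0,-0.06,0,-0.13,0],
  ],
)

```text
t: 6.6
position: [0.4947, -0.0405, 0.1235]
eef_rot: [3.141, -0.001, 0.202]
contact_force: [-0.0, -0.6, -0.1]
width: -0.0001
grip_force: 0.0
```

```bash
python3 - <<'E'
from h import *
s=read_state(); p=s['position']; print(p,s['eef_rot'],s['contact_force'])
c=get_calibration('wrist'); im=snapshot('wrist'); cv2.imwrite('pics/g.png',im)
m=cv2.inRange(cv2.cvtColor(im,cv2.COLOR_BGR2HSV),(24,120,120),(35,255,255))
n,l,st,ce=cv2.connectedComponentsWithStats(m)
for i in range(1,n):
    if st[i][4]>150: print(st[i],ray('wrist',ce[i],.037,c))
E
```

```text
[ 0.49471437 -0.04051833  0.12346129] [ 3.14116527e+00 -1.46630979e-03  2.01582060e-01] [-0.02595702 -0.58783093 -0.07459345]
[267   0  31  32 809] [[ 0.61966092 -0.01452827  0.037     ]]
```

View pics/g.png

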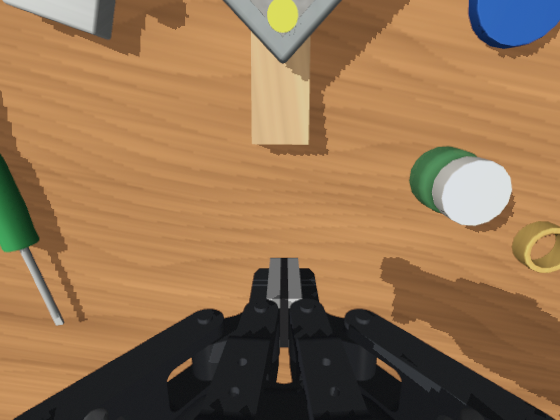

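The wedge is in place (thick end at row 144), with the dot above its centre line at (282,14). Now to move over the dot.

Emit:
jog_arm(
  increments=[
    [0,0,0,0.05,0,0,0],
    [0,0,0,0.1,0,0,0],
    [0,0,0,0.154,0,0.01,0],
    [0,0,0,0.154,0,0.04,0],
    [0,0,0,0.154,0,0.07,0],
    [0,0,0,0.154,0,0.088,0],
    [0,0,0,0.154,0,0.088,0],
    [0,0,0,0.154,0,0.088,0],
  ],
)

```text
t: 7.32
position: [0.6128, -0.0155, 0.0502]
eef_rot: [-3.14, 0.005, 0.202]
contact_force: [-0.2, 0.2, -0.1]
width: -0.0004
grip_force: 0.0
```

Emit:
jog_arm(
  increments=[
    [0,0,0,0,0,0.003,0],
    [0,0,0,0,0,0.006,0],
    [0,0,0,0,0,0.008,0],
    [0,0,0,0,0,0.008,0],
  ],
)

```text
t: 7.65
position: [0.6145, -0.0159, 0.0471]
eef_rot: [3.141, -0.0, 0.201]
contact_force: [-1.6, -0.3, 2.8]
width: -0.0001
grip_force: 1.8
```

Emit:
jog_arm(
  increments=[
    [0,0,0,0,0,0.003,0],
    [0,0,0,0,0,0.005,0],
    [0,0,0,0,0,0.005,0],
  ],
)

```text
t: 7.9
position: [0.6146, -0.0159, 0.0468]
eef_rot: [3.141, -0.001, 0.202]
contact_force: [-10.3, 1.0, 26.6]
width: -0.0001
grip_force: 13.3
```

Emit:
jog_arm(
  increments=[
    [0,0,0,0,0,-0.0025,0],
    [0,0,0,0,0,-0.0025,0],
    [0,0,0,0,0,-0.0025,0],
  ],
)

```text
t: 8.15
position: [0.6149, -0.0159, 0.0469]
eef_rot: [3.141, -0.002, 0.202]
contact_force: [-5.6, 0.8, 14.5]
width: 0.0002
grip_force: 7.3
```

Emit:
jog_arm(
  increments=[
    [0,0,0,0,0,-0.0007,0],
    [0,0,0,0,0,-0.0007,0],
    [0,0,0,0,0,-0.0007,0],
    [0,0,0,0,0,-0.0007,0],
    [0,0,0,0,0,-0.0007,0],
    [0,0,0,0,0,-0.0007,0],
  ],
)

```text
t: 8.65
position: [0.6149, -0.0159, 0.047]
eef_rot: [3.141, -0.001, 0.202]
contact_force: [-4.2, 1.1, 11.1]
width: 0.0
grip_force: 5.7
```

Emit:
jog_arm(
  increments=[
    [0,0,0,0,0,-0.01,0],
    [0,0,0,0,0,-0.06,0],
    [0,0,0,-0.05,0,-0.1,0],
    [0,0,0,-0.16,0,-0.1,0],
    [0,0,0,-0.16,0,-0.1,0],
    [0,0,0,-0.16,0,-0.1,0],
    [0,0,0,-0.16,0,-0.1,0],
    [0,0,0,-0.16,0,-0.1,0],
  ],
)

```text
t: 9.32
position: [0.4894, -0.0417, 0.1257]
eef_rot: [3.141, -0.002, 0.201]
contact_force: [0.1, 0.3, 0.6]
width: 0.0002
grip_force: 0.0
```

```bash
python3 - <<'E'
from h import *
s=read_state(); p=s['position']; print(s['t'],p,s['eef_rot'],s['contact_force'])
c=get_calibration('wrist'); im=snapshot('wrist'); cv2.imwrite('pics/i.png',im)
m=cv2.inRange(cv2.cvtColor(im,cv2.COLOR_BGR2HSV),(24,120,120),(35,255,255))
n,l,st,ce=cv2.connectedComponentsWithStats(m)
for i in range(1,n):
    if st[i][4]>150: print(st[i],ray('wrist',ce[i],.037,c))
E
```

```text
9.3167 [ 0.48940819 -0.04168165  0.12570262] [ 3.14109514e+00 -1.51239384e-03  2.00795396e-01] [0.0628613  0.2840657  0.61253368]
[267   0  30  23 578] [[ 0.61750635 -0.01492307  0.037     ]]
```

View pics/i.png

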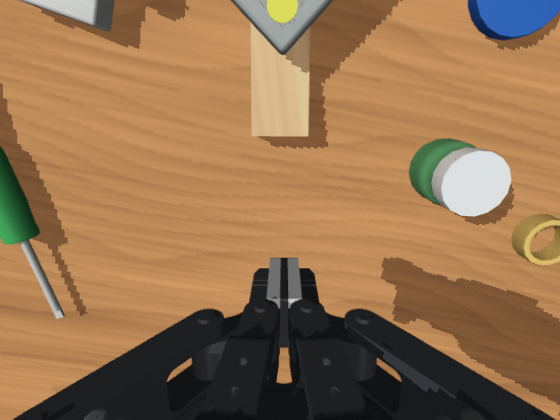

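The wedge and stand are unmoved by the press: the corner-to-thick-end distance is still about 83 px (rows 53 to 136). The arm is clear, so I'll hand in.

```bash
python3 -c "
from plant import *
print(sign_off())"
```

```text
the job is handed in; nothing more can be done
None
```

I pushed the wedge in under the bare foot until it was snug, then pressed the dot at 11–27 N, and the corner did not give. The first press overshot to about 27 N before I eased it back. Afterwards I backed the arm clear and handed the job in; the hand-in returned no verdict.

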